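Tip the cooker whistle into the glass bowl under the grille shelf

TASK

The pressure cooker whistle lies rinsed in the long-handled steel scoop: take the scoop by its black handle, bring it in from the front under the low grille shelf and tip it sideways so that the whistle rolls out into the green glass bowl, not the steel one. Do not touch the whistle with the gripper, do not knock the shelf, and leave the glass bowl standing where it is. Then stand the empty scoop upright on the open worktop, clear of the shelf, and let go.

Things in the scene. Friction and masses are not known exactly. Their poses are not given: they have to be found in the camera images.
- scoop: Steel scoop, 0.12 kg, whistle inside. Origin: under trough middle, at feet level; z up, handle to -x. Trough 66 long, sides rise 17 deg to lips at y=+-44, 14 up; end plates 64 wide, 28 high. Black grip bar x=-85 to -190, 14 wide (y), 20 tall, mid-height 32 above the feet; leg at x=-186. Stands level. Rolled 45-60 deg about the handle to either side, the whistle rolls out over the low lip. (mm)
- whistle: Pressure cooker whistle: steel cylinder 26 mm in diameter and 30 mm long with a brass stem and a domed black knob at its ends, 44 mm in all, about 45 g, lying lengthwise (along the scoop's x) in the scoop's trough, free to roll. Origin at its middle, x along its length.
- glass_bowl: Clear green glass bowl under the shelf, 130 mm across the rim, 45 mm high, wall 4 mm, loose, 0.35 kg. Origin: centre of its underside, z up. A smaller steel bowl (110 mm across, 45 mm high), not listed, stands 170 mm to its left or right.
- shelf: Low fixed shelf: steel wire grille on two side brackets, green drumstick pods on its rear half. Origin: on the worktop under the middle of the front edge; x into the shelf (away from robot), y left, z up. 170 mm deep, brackets at y=+-190 mm, open front and back; grille underside 155 mm above the worktop, pods up to 182 mm. Bowl centres about 75 mm behind the front edge, at y about +85 and -85 mm.

How it is judged:
By the outcome, as a careful person would: the job done as asked, in the order asked, and still so for the second after the job is handed in, with the robot touching nothing.
It also fails if it takes over 67 s, if anything falls off the work surface, if the arm or the gripper's body presses on something with over 40 N, if the wrist force passes 120 N, or if a joint passes its speed limit or range.

ROBOT

A 6-joint arm with a two-finger parallel gripper is mounted at the origin on the work surface. World frame = base frame: x ahead of the robot, y to its left, z up, the work surface at z = 0. Lengths are in m, angles in rad, forces in N, time in s.
With the tool pointing down it reaches from about 0.3 to 0.875 m from the base axis. Payload 6.4 kg.
Tool frame: the origin (TCP) lies at the very end of the fingers, on their centre line; the grasp point (between the pads) lies 19 mm behind it (r.grasp_offset is the distance from the TCP to the grasp point, in m); z points along the fingers, y is the line along which they close (so a half turn about z gives the same grasp; the last joint's range is limited). The gripper opens to 88 mm and grips with 3 to 60 N. Pads are 18 mm wide; open, the fingers measure 123 mm over their backs; the gripper's body (75 mm by 187 mm) begins 45 mm behind the grasp point.
Start: joints at [-1.554, 0.181, 1.607, -0, 1.354, -0.206], TCP at [0.127, -0.561, 0.239] pointing down, gripper open.
Joint ranges: [-2.99, 2.99], [-0.89, 2.07], [0.3, 2.58], [-1.14, 4.28], [0, 2.63], [-3.12, 3.12]. Speed limits (rad/s): [2.57, 2.57, 3.01, 3.14, 3.14, 3.14].

INTERFACE

Orientations are given as a 3x3 rotation matrix whose columns are the frame's x, y, z axes.
In Python, from bench import r, cams, get_obs gives the robot as it stands (r), with the cameras (cams) and the readings as plain functions.
- The arm moves only by the shell command python3 drive.py [OPENING], which reads ROWS from standard input. ROWS is a JSON list that holds a single list of rows (three levels of brackets), with 1 to 20 rows, each of 6 numbers: dx, dy, dz in shares of 1 m (1.0 is 1 m), then a rotation vector rx, ry, rz in fractions of the full range, 1 being 2 pi rad; each row is the pose to reach, as a shift and turn from the pose commanded when the command began, along the tool's axes at that moment; what a row does not reach only later rows make up. A row lasts 1/8 s, in which the tool goes at most 0.0625 m and 0.188 rad, less where a joint would pass 70% of its speed; a pose out of reach is approached as far as the arm can. OPENING is the finger opening in m, set as the command begins (- or left out keeps the last). The fingers move at their own pace and stop on an object; the grip force is fixed at half the most. Time passes only in rows, so rows that do not move let the fingers close. It prints the time, the measured TCP pose, the force, the opening and the grip force at its end. Shift and turn numbers lie between -1 and 1, and a call with a number outside is refused. Input that does not fit is refused with a message, and nothing moves.
- get_obs(): the state, without advancing time (a new reading comes with each control period).
- cams.read_camera(name): name is "scene" or "side" or "wrist"; returns a dict with "frame" (420x560x3 uint8, red, green, blue), "fov_y" (degrees; the focal length in pixels is half the picture's height over the tangent of half this angle, whatever the lens; pixels are square), "cx", "cy" (the principal point, pixels), "R" (3x3) and "t" (3): a world point X has camera coordinates R X + t. Camera axes: x right, y down, z forward; pixel columns grow to the right and rows downward; lengths in m; the calibration is good to about 2 mm. The wrist camera is an equidistant fisheye: a pixel r from the principal point sees the ray r / f radians off the axis. A picture is of the moment at which its call begins. There is no depth.
- r.finish_job(): hands the job in; it is judged then, once.
The state is a dict: "time_s": time; "q": joint angles; "dq": joint speeds; "tau": joint torques, N m; "tool_pos": TCP position; "ee_rot": TCP orientation; "ft_force": force on the tool from outside, world axes, zero at the start; "moment": the same for the moment, N m; "grip_width": finger opening in m; "grasp_force": force on a finger pad.
Only numpy, scipy, OpenCV 4.12 (cv2) and the standard library are available. Lean on these libraries where they do the work, as an engineer would, in place of code of your own. Each camera call takes 0.05 s, during which the arm holds its last target. There are 200 camera calls.

## Working session

There is one attempt and no reset: what is moved stays moved. The work goes in short steps, Python scripts to look and compute and a shell command to move; the robot and the scene stay as the last step left them, time stands still between calls to the robot, and variables do not carry over. Pictures are saved under pics/ and viewed, at most 13 in all, crops included, and the job is handed in when it is done.

```bash
ls; mkdir -p pics; python3 - <<'E'
from bench import r, cams, get_obs
import cv2,numpy as np,pickle
d={}
for n in ["scene","side","wrist"]:
    c=cams.read_camera(n); d[n]=c
    cv2.imwrite(f"pics/{n}0.png",c["frame"][:,:,::-1])
    print(n,c["fov_y"],c["cx"],c["cy"],np.round(c["R"],3).tolist(),np.round(c["t"],3), np.round(-c["R"].T@c["t"],3))
o=get_obs();print(o["time_s"],o["tool_pos"],np.round(o["ee_rot"],3).tolist(),r.grasp_offset)
pickle.dump(d,open("v0.pkl","wb"))
E
```

```text
bench.py
drive.py
pics
scene 44.64126936600664 284.1960118317741 209.358564716215 [[-0.073, 0.997, -0.01], [0.567, 0.033, -0.823], [-0.82, -0.066, -0.568]] [-0.055 -0.298  1.527] [1.418 0.166 0.621]
side 57.00809106191563 276.8848986236321 212.59980811225114 [[-0.993, -0.116, 0.02], [-0.09, 0.638, -0.765], [0.076, -0.762, -0.644]] [0.567 0.033 0.811] [0.504 0.662 0.536]
wrist 65.70646984690485 282.088479267862 209.32470266693568 [[0.222, -0.975, -0.002], [-0.943, -0.215, 0.256], [-0.25, -0.055, -0.967]] [-0.574 -0.035  0.389] [ 0.191 -0.545  0.384]
0.15 [ 0.12706387 -0.56038326  0.23803354] [[0.975, 0.221, -0.0], [0.221, -0.975, 0.001], [0.0, -0.001, -1.0]] 0.0187
```

View pics/scene0.png

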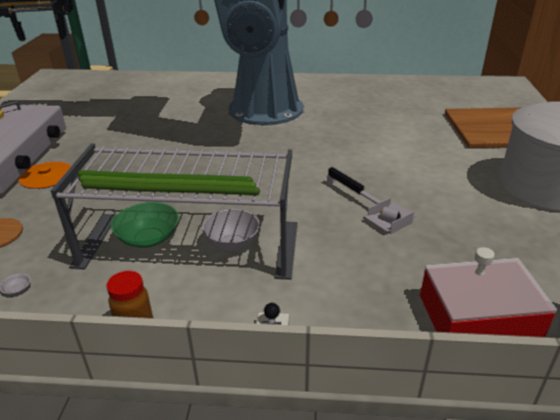

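View pics/side0.png

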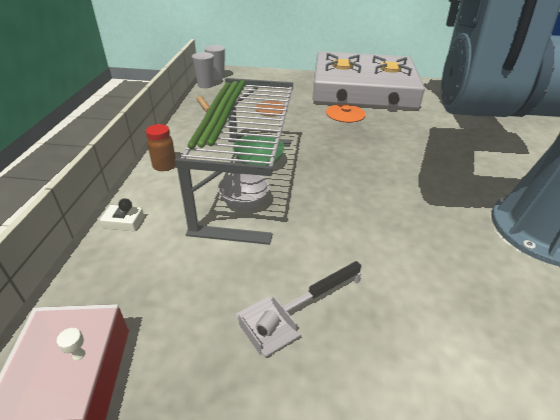

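The scene view (looking back at the robot) shows the glass bowl at (146,224) and the steel bowl at (230,230), with the shelf top at (90,150), (291,153), (285,205) and (60,192). The scoop handle runs (331,172)→(362,190) and the trough is at (389,214). In the side view the handle runs (360,267)→(312,288) and the trough is at (268,325).

```bash
cat > h.py <<'E'
import numpy as np,cv2
def ray(c,u,v):
    f=210/np.tan(np.radians(c["fov_y"])/2)
    d=np.array([(u-c["cx"])/f,(v-c["cy"])/f,1]); R=np.array(c["R"])
    return -R.T@c["t"], R.T@d/np.linalg.norm(d)
def plane(c,u,v,z):
    o,d=ray(c,u,v); return o+d*(z-o[2])/d[2]
def tri(c1,p1,c2,p2):
    o1,d1=ray(c1,*p1);o2,d2=ray(c2,*p2)
    s=np.linalg.lstsq(np.c_[d1,-d2],o2-o1,rcond=None)[0]
    a,b=o1+s[0]*d1,o2+s[1]*d2
    return (a+b)/2,np.linalg.norm(a-b)
def proj(c,X):
    f=210/np.tan(np.radians(c["fov_y"])/2); p=np.array(c["R"])@X+c["t"]
    return c["cx"]+f*p[0]/p[2],c["cy"]+f*p[1]/p[2]
E
python3 - <<'E'
from h import *
import pickle
np.set_printoptions(precision=4,suppress=True)
d=pickle.load(open("v0.pkl","rb"));S,D=d["scene"],d["side"]
# handle masks
for c,(x0,y0,x1,y1),nm in [(S,(320,160,370,200),'scene'),(D,(300,255,368,300),'side')]:
    m=(c["frame"].max(2)<45).astype(np.uint8); k=np.zeros_like(m);k[y0:y1,x0:x1]=1;m&=k
    n,l,st,ce=cv2.connectedComponentsWithStats(m);i=1+st[1:,4].argmax();ys,xs=np.where(l==i)
    P=np.c_[xs,ys].astype(float);mu=P.mean(0);v=np.linalg.svd(P-mu,full_matrices=False)[2][0];t=(P-mu)@v
    print(nm,len(xs),mu,mu+v*t.min(),mu+v*t.max())
    a,b=plane(c,*(mu+v*t.min()),.032),plane(c,*(mu+v*t.max()),.032)
    print(a,b,np.linalg.norm(a-b),np.degrees(np.arctan2(*(b-a)[1::-1])),plane(c,*mu,.032))
# green bowl
f=S["frame"].astype(int);m=((f[...,1]-f[...,0]>25)&(f[...,1]-f[...,2]>15)).astype(np.uint8);m[:199]=0
ys,xs=np.where(m[:,:200]);print("green",xs.min(),xs.max(),ys.min(),ys.max(),plane(S,xs.min(),(222),.045),plane(S,xs.max(),222,.045))
for nm,u,v,z in [("FL?",90,150,.16),("FR",291,153,.16),("RR",285,205,.16),("RL",60,192,.16)]: print(nm,plane(S,u,v,z))
for nm,u,v,z in [("sF",292,84,.16),("sR",182,158,.16),("sFnear",270,165,.16)]: print(nm,plane(D,u,v,z))
big=np.vstack([np.hstack([cv2.resize(S["frame"][140:280,50:310],(780,420),interpolation=2)[:,:780]])])
cv2.imwrite("pics/c1.png",big[:,:,::-1])
a=cv2.resize(S["frame"][155:245,315:425],None,fx=3.6,fy=3.6,interpolation=2);b=cv2.resize(D["frame"][255:360,230:370],None,fx=2.8,fy=3.0857,interpolation=2)
cv2.imwrite("pics/c2.png",np.hstack([a,b[:324]])[:,:,::-1])
E
```

```text
scene 324 [345.1698 179.9938] [328.4674 169.8795] [361.4747 189.8674]
[0.403  0.1866 0.032 ] [0.484  0.2572 0.032 ] 0.10745931285696317 41.09884952605199 [0.4452 0.2234 0.032 ]Traceback (most recent call last):
  File "<stdin>", line 8, in <module>
ValueError: attempt to get argmax of an empty sequence
```

```bash
python3 - <<'E'
from h import *
import pickle
np.set_printoptions(precision=4,suppress=True)
d=pickle.load(open("v0.pkl","rb"));S,D=d["scene"],d["side"]
for c,(x0,y0,x1,y1),nm in [(S,(320,160,370,200),'scene'),(D,(305,255,368,300),'side')]:
    m=(c["frame"].max(2)<(45 if c is S else 70)).astype(np.uint8); k=np.zeros_like(m);k[y0:y1,x0:x1]=1;m&=k
    n,l,st,ce=cv2.connectedComponentsWithStats(m);i=1+st[1:,4].argmax();ys,xs=np.where(l==i)
    P=np.c_[xs,ys].astype(float);mu=P.mean(0);v=np.linalg.svd(P-mu,full_matrices=False)[2][0];t=(P-mu)@v
    print(nm,len(xs),mu,mu+v*t.min(),mu+v*t.max())
    a,b=plane(c,*(mu+v*t.min()),.032),plane(c,*(mu+v*t.max()),.032)
    print(a,b,np.linalg.norm(a-b),np.degrees(np.arctan2(*(b-a)[1::-1])),plane(c,*mu,.032))
print("trough",plane(S,389,214,.01),plane(D,268,325,.01))
f=S["frame"].astype(int);m=((f[...,1]-f[...,0]>25)&(f[...,1]-f[...,2]>15)).astype(np.uint8);m[:199]=0
ys,xs=np.where(m[:,:200]);print("green",xs.min(),xs.max(),ys.min(),ys.max(),plane(S,xs.min(),(222),.045),plane(S,xs.max(),222,.045))
for nm,u,v,z in [("FL?",90,150,.16),("FR",291,153,.16),("RR",285,205,.16),("RL",60,192,.16)]: print(nm,plane(S,u,v,z))
for nm,u,v,z in [("sF",292,84,.16),("sR",182,158,.16),("sFnear",270,165,.16)]: print(nm,plane(D,u,v,z))
cv2.imwrite("pics/c1.png",cv2.resize(S["frame"][140:280,50:310],(780,420),interpolation=2)[:,:,::-1])
a=cv2.resize(D["frame"][60:250,170:310],(442,600),interpolation=2)
b=cv2.resize(S["frame"][155:245,315:425],(352,288),interpolation=2)
e=cv2.resize(D["frame"][255:360,230:370],(352,264),interpolation=2)
cv2.imwrite("pics/c2.png",np.hstack([a,np.vstack([b,e,np.zeros((48,352,3),np.uint8)])])[:,:,::-1])
E
```

```text
scene 324 [345.1698 179.9938] [328.4674 169.8795] [361.4747 189.8674]
[0.403  0.1866 0.032 ] [0.484  0.2572 0.032 ] 0.10745931285696317 41.09884952605199 [0.4452 0.2234 0.032 ]
side 584 [334.5497 279.4572] [359.6256 265.3351] [310.6883 292.8953]
[0.4037 0.188  0.032 ] [0.4859 0.2596 0.032 ] 0.10907034609012889 41.051707922447825 [0.4473 0.226  0.032 ]
trough [0.5393 0.3126 0.01  ] [0.5486 0.3139 0.01  ]
green 111 178 202 246 [ 0.6479 -0.2311  0.045 ] [ 0.6403 -0.1017  0.045 ]
FL? [ 0.573  -0.2756  0.16  ]
FR [0.5641 0.1114 0.16  ]
RR [0.7394 0.1127 0.16  ]
RL [ 0.7225 -0.2684  0.16  ]
sF [ 0.5695 -0.2852  0.16  ]
sR [0.7358 0.0893 0.16  ]
sFnear [0.5761 0.0888 0.16  ]
```

View pics/c1.png

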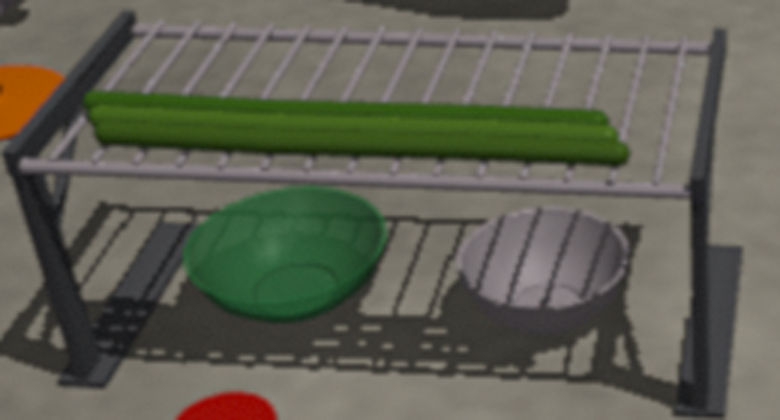

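View pics/c2.png

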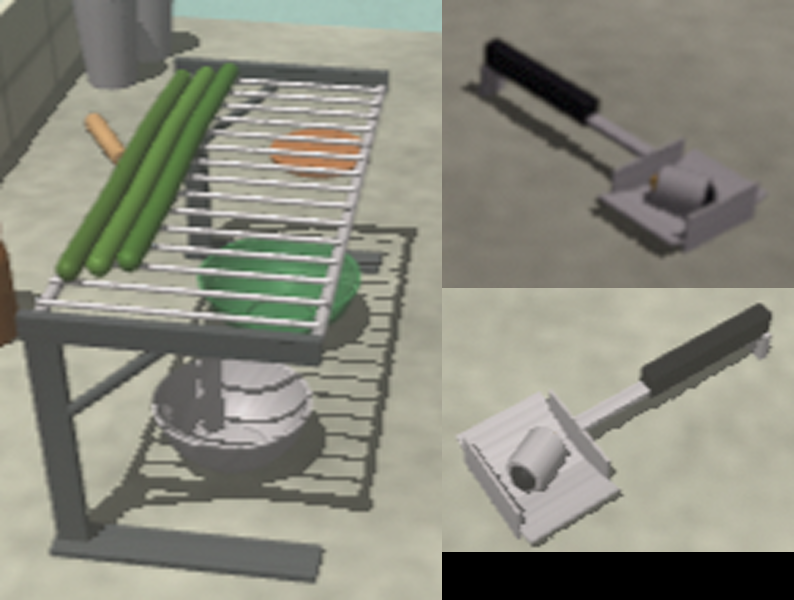

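The scoop handle points along 41.1°, with its middle at about (0.446,0.225). The shelf front is at x≈0.567, spanning y from -0.28 to 0.10, and the glass bowl centre is at about (0.644,-0.167). I'll grip near x=-125 mm on the scoop, going in above it first.

Units first: turns go in shares of 2 pi rad. So -0.494 rad / 6.2832 = -0.0786.

```bash
cat > to.py <<'E'
# python3 to.py x y z yaw_deg roll_deg(about world-handle axis): deltas in tool axes to a TCP pose (or grasp point with 'g')
import sys,numpy as np
from scipy.spatial.transform import Rotation as Ro
from bench import r, cams, get_obs
x,y,z,yaw,roll=map(float,sys.argv[1:6]); o=get_obs(); R=np.array(o["ee_rot"])
T=Ro.from_euler('z',yaw,degrees=True)*Ro.from_euler('x',roll,degrees=True)*Ro.from_matrix(np.diag([1,-1,-1.]))
T=T.as_matrix(); p=np.array([x,y,z])
if len(sys.argv)>6: p=p+T[:,2]*r.grasp_offset
print(np.round(R.T@(p-o["tool_pos"]),4).tolist(),np.round(Ro.from_matrix(R.T@T).as_rotvec(),4).tolist(),"q",np.round(o["q"],2).tolist())
E
python3 to.py 0.40 -0.15 0.239 20 0; python3 to.py .4556 .2329 .14 41.1 0
echo '[[[0.357, -0.34, 0, 0, 0, -0.0318], [0.357, -0.34, 0, 0, 0, -0.0318], [0.357, -0.34, 0, 0, 0, -0.0318], [0.357, -0.34, 0, 0, 0, -0.0318], [0.357, -0.34, 0, 0, 0, -0.0318], [0.357, -0.34, 0, 0, 0, -0.0318], [0.357, -0.34, 0, 0, 0, -0.0318], [0.496, -0.7, 0.09, 0, 0, -0.0786], [0.496, -0.7, 0.09, 0, 0, -0.0786], [0.496, -0.7, 0.09, 0, 0, -0.0786], [0.496, -0.7, 0.09, 0, 0, -0.0786], [0.496, -0.7, 0.09, 0, 0, -0.0786], [0.496, -0.7, 0.09, 0, 0, -0.0786], [0.496, -0.7, 0.09, 0, 0, -0.0786], [0.496, -0.7, 0.09, 0, 0, -0.0786], [0.496, -0.7, 0.09, 0, 0, -0.0786], [0.496, -0.7, 0.09, 0, 0, -0.0786]]]' | python3 drive.py 0.088
python3 to.py .4556 .2329 .014 41.1 0
python3 - <<'E'
from bench import r, cams, get_obs
import cv2
c=cams.read_camera("wrist");cv2.imwrite("pics/w1.png",c["frame"][:,:,::-1])
import pickle;pickle.dump(c,open("w1.pkl","wb"))
E
```

```text
[0.3569, -0.3399, -0.0004] [-0.0012, -0.0004, -0.1263] q [-1.55, 0.18, 1.61, 0.0, 1.35, -0.21]
[0.4957, -0.701, 0.0991] [-0.0012, -0.0006, -0.4945] q [-1.55, 0.18, 1.61, 0.0, 1.35, -0.21]
time_s: 2.28
tool_pos: [0.4562, 0.2303, 0.149]
ee_rot: [[0.755, 0.656, 0.0], [0.656, -0.755, -0.0], [-0.0, 0.0, -1.0]]
ft_force: [-0.1, 0.0, -0.2]
grip_width: 0.0878
grasp_force: 0.0
[0.0012, -0.0024, 0.135] [0.0004, 0.0, -0.0018] q [0.24, 0.14, 1.85, -0.0, 1.15, 1.09]
```

View pics/w1.png

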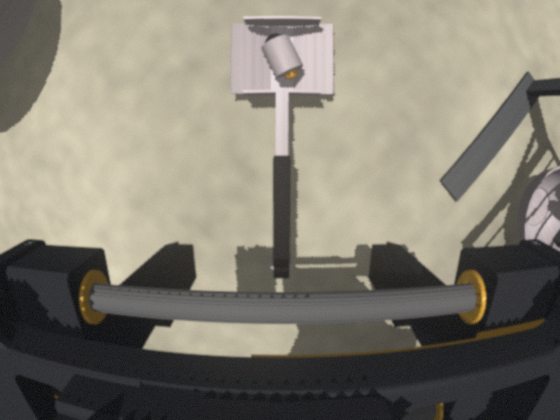

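The wrist view shows the handle vertical at u≈282, midway between the fingers (195/370), with the whistle in the trough at (282,55). I'll descend and close.

```bash
echo '[[[0, -0.001, 0.05, 0, 0, 0], [0, -0.001, 0.09, 0, 0, 0], [0, -0.001, 0.12, 0, 0, 0], [0, -0.001, 0.135, 0, 0, 0], [0, -0.001, 0.135, 0, 0, 0], [0, -0.001, 0.135, 0, 0, 0]]]' | python3 drive.py
echo '[[[0, 0, 0, 0, 0, 0], [0, 0, 0, 0, 0, 0], [0, 0, 0, 0, 0, 0], [0, 0, 0, 0, 0, 0], [0, 0, 0, 0, 0, 0], [0, 0, 0, 0, 0, 0], [0, 0, 0, 0, 0, 0], [0, 0, 0, 0, 0, 0]]]' | python3 drive.py 0.0
echo '[[[0, 0, -0.01, 0, 0, 0], [0, 0, -0.02, 0, 0, 0], [0, 0, -0.04, 0, 0, 0], [0, 0, -0.06, 0, 0, 0], [0, 0, -0.08, 0, 0, 0], [0, 0, -0.09, 0, 0, 0], [0, 0, -0.09, 0, 0, 0]]]' | python3 drive.py
python3 - <<'E'
from bench import r, cams, get_obs
import cv2,pickle,numpy as np
S=cams.read_camera("scene");D=cams.read_camera("side");pickle.dump((S,D),open("v2.pkl","wb"))
a=cv2.resize(S["frame"][60:260,280:480],(400,400),interpolation=2);b=cv2.resize(D["frame"][120:360,200:440],(400,400),interpolation=2)
cv2.imwrite("pics/l2.png",np.hstack([a,b])[:,:,::-1])
print(get_obs()["moment"])
E
```

```text
time_s: 3.08
tool_pos: [0.4567, 0.2323, 0.0151]
ee_rot: [[0.754, 0.657, 0.002], [0.657, -0.754, 0.001], [0.002, 0.001, -1.0]]
ft_force: [0.3, 0.6, 0.2]
grip_width: 0.0879
grasp_force: 0.0
time_s: 4.08
tool_pos: [0.4555, 0.2322, 0.0137]
ee_rot: [[0.754, 0.657, 0.0], [0.657, -0.754, -0.0], [-0.0, 0.0, -1.0]]
ft_force: [-0.2, -0.7, -1.3]
grip_width: 0.0138
grasp_force: 30.0
time_s: 4.95
tool_pos: [0.456, 0.2324, 0.1046]
ee_rot: [[0.754, 0.657, 0.002], [0.657, -0.754, 0.0], [0.002, 0.001, -1.0]]
ft_force: [-0.0, 0.8, -1.9]
grip_width: 0.0136
grasp_force: 30.0
[-0.15038125  0.05381047  0.00695536]
```

View pics/l2.png

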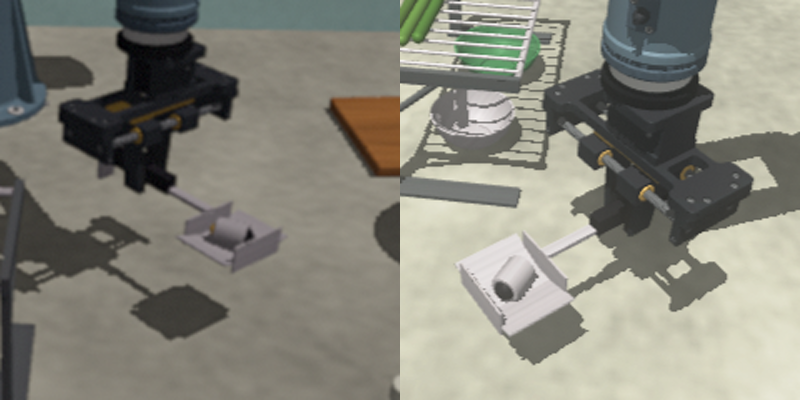

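```bash
python3 - <<'E'
from h import *
import pickle
np.set_printoptions(precision=4,suppress=True)
S,D=pickle.load(open("v2.pkl","rb"))
s=lambda p:(p[0]/2+280,p[1]/2+60); q=lambda p:((p[0]-400)*.6+200,p[1]*.6+120)
for n,a,b in [("A",(281,234),(508,327)),("B",(233,259),(459,263))]: print(n,tri(S,s(a),D,q(b)))
d=np.array([.754,.657,0]);e=np.array([-.657,.754,0])
o=np.array([.456,.2324,.091])+.125*d
print("expected A,B",o+.033*d+.032*e+[0,0,.028],o+.033*d-.032*e+[0,0,.028])
E
python3 to.py .42 -.1 .12 0 0
```

```text
A (array([0.5463, 0.3632, 0.1046]), np.float64(0.0012066245716123747))
B (array([0.5975, 0.3096, 0.1081]), np.float64(0.00328255404637912))
expected A,B [0.5541 0.3603 0.119 ] [0.5962 0.3121 0.119 ]
[-0.2446, 0.2274, -0.0167] [-0.0001, 0.0008, 0.7168] q [0.24, 0.21, 1.87, -0.0, 1.06, 1.09]
```

```bash
cat > to.py <<'E'
# args: grasp point x y z, yaw, roll, pitch(nose up) deg -> shift and turn in tool axes
import sys,numpy as np
from scipy.spatial.transform import Rotation as Ro
from bench import r, cams, get_obs
x,y,z,yaw,roll,pit=map(float,sys.argv[1:7]); o=get_obs(); R=np.array(o["ee_rot"])
T=(Ro.from_euler('z',yaw,degrees=True)*Ro.from_euler('x',roll,degrees=True)*Ro.from_euler('y',-pit,degrees=True)).as_matrix()@np.diag([1,-1,-1.])
p=np.array([x,y,z])+T[:,2]*r.grasp_offset
print(np.round(R.T@(p-o["tool_pos"]),4).tolist(),np.round(Ro.from_matrix(R.T@T).as_rotvec(),4).tolist(),"q",np.round(o["q"],2).tolist(),"t",o["time_s"])
E
python3 - <<'E'
from h import *
import pickle
np.set_printoptions(precision=4,suppress=True)
d=pickle.load(open("v0.pkl","rb"));S,D=d["scene"],d["side"]
k=lambda x,y:(x/3+50,y/3+140)
print("base",plane(S,*k(295,287),.004),"far rim",plane(S,*k(290,187),.045),"near",plane(S,*k(285,319),.03))
print("steel rim L/R",plane(S,*k(457,258),.045),plane(S,*k(628,260),.045))
j=lambda x,y:(x*140/442+170,y*190/600+60)
print("side rim L R bottom",plane(D,*j(200,283),.045),plane(D,*j(360,281),.045))
f=D["frame"].astype(int);m=(f[...,1]-f[...,0]>35)&(f[...,1]-f[...,2]>20);m[:133]=0;m[165:]=0;m[:,:232]=0;m[:,300:]=0
ys,xs=np.where(m);print("side green",xs.min(),xs.max(),ys.min(),ys.max())
print("front top edge corners side",plane(D,*j(385,88),.158),plane(D,*j(322,328),.158))
E
python3 to.py .36 .15 .123 0 0 4.5
```

```text
base [ 0.634  -0.1685  0.004 ] far rim [ 0.577  -0.1822  0.045 ] near [ 0.6992 -0.1512  0.03  ]
steel rim L/R [ 0.6503 -0.0522  0.045 ] [0.6459 0.0562 0.045 ]
side rim L R bottom [ 0.6953 -0.1411  0.045 ] [ 0.5733 -0.1625  0.045 ]
side green 233 283 136 164
front top edge corners side [ 0.5678 -0.2657  0.158 ] [0.5735 0.0816 0.158 ]
[-0.1245, 0.0004, -0.001] [-0.0282, 0.076, 0.7164] q [0.24, 0.21, 1.87, -0.0, 1.06, 1.09] t 5.05
```

Scaled: 0.716 rad / 6.2832 = 0.114.

```bash
echo '[[[-0.003, 0, 0, 0, 0.0003, 0.0032], [-0.01, 0, 0, -0.0003, 0.001, 0.0095], [-0.02, 0, 0, -0.0006, 0.0019, 0.0191], [-0.031, 0, 0, -0.0011, 0.003, 0.0286], [-0.042, 0, 0, -0.0016, 0.004, 0.0382], [-0.052, 0, 0, -0.0019, 0.0051, 0.0477], [-0.062, 0, 0, -0.0024, 0.006, 0.0573], [-0.073, 0, 0, -0.0027, 0.007, 0.0668], [-0.084, 0, 0, -0.003, 0.0081, 0.0764], [-0.094, 0, 0, -0.0033, 0.0091, 0.0859], [-0.105, 0, 0, -0.0037, 0.0102, 0.0955], [-0.114, 0, 0, -0.004, 0.0111, 0.1042], [-0.121, 0, 0, -0.0043, 0.0118, 0.1106], [-0.1245, 0, 0, -0.0045, 0.0121, 0.114], [-0.1245, 0, 0, -0.0045, 0.0121, 0.114]]]' | python3 drive.py
python3 to.py .36 -.135 .108 0 0 4.5
```

```text
time_s: 6.92
tool_pos: [0.3615, 0.1504, 0.1037]
ee_rot: [[0.997, 0.0, 0.079], [0.0, -1.0, 0.001], [0.079, -0.001, -0.997]]
ft_force: [0.2, 0.5, -1.6]
grip_width: 0.0138
grasp_force: 30.0
[-0.0012, 0.2854, 0.0142] [-0.0005, -0.0009, 0.0001] q [0.09, -0.12, 2.22, -0.01, 0.96, 1.67] t 6.925
```

```bash
echo '[[[0, 0.003, 0, 0, 0, 0], [0, 0.01, 0.001, 0, 0, 0], [0, 0.022, 0.002, 0, 0, 0], [0, 0.04, 0.003, 0, 0, 0], [0, 0.06, 0.004, 0, 0, 0], [0, 0.083, 0.005, 0, 0, 0], [0, 0.106, 0.006, 0, 0, 0], [0, 0.13, 0.007, 0, 0, 0], [0, 0.155, 0.008, 0, 0, 0], [0, 0.18, 0.009, 0, 0, 0], [0, 0.204, 0.01, 0, 0, 0], [0, 0.226, 0.011, 0, 0, 0], [0, 0.246, 0.012, 0, 0, 0], [0, 0.262, 0.013, 0, 0, 0], [0, 0.275, 0.014, 0, 0, 0], [0, 0.282, 0.014, 0, 0, 0], [0, 0.285, 0.014, 0, 0, 0], [0, 0.285, 0.014, 0, 0, 0], [0, 0.285, 0.014, 0, 0, 0]]]' | python3 drive.py
python3 to.py .508 -.135 .108 0 0 4.5
python3 - <<'E'
from bench import r, cams, get_obs
import cv2,pickle,numpy as np
S=cams.read_camera("scene");D=cams.read_camera("side");pickle.dump((S,D),open("v3.pkl","wb"))
a=cv2.resize(S["frame"][50:250,50:250],(400,400),interpolation=2);b=cv2.resize(D["frame"][0:240,200:440],(400,400),interpolation=2)
cv2.imwrite("pics/l3.png",np.hstack([a,b])[:,:,::-1])
E
```

```text
time_s: 9.3
tool_pos: [0.3628, -0.1341, 0.0896]
ee_rot: [[0.997, 0.001, 0.079], [0.001, -1.0, 0.001], [0.079, -0.001, -0.997]]
ft_force: [-1.3, -0.5, -1.4]
grip_width: 0.0136
grasp_force: 30.0
[0.1462, 0.001, 0.0118] [-0.0007, -0.0006, 0.001] q [-0.71, -0.1, 2.24, 0.06, 0.94, 0.83] t 9.3
```

View pics/l3.png

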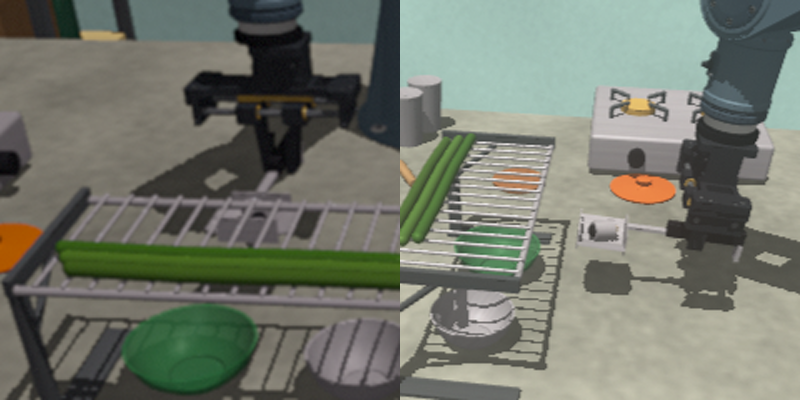

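The side view shows the scoop level with the whistle seated, and the nose at (580,235) is clear in front of the grille edge at (550,150). I'll go in.

```bash
echo '[[[0.004, 0, 0, 0, 0, 0], [0.012, 0, 0.001, 0, 0, 0], [0.024, 0, 0.002, 0, 0, 0], [0.038, 0, 0.003, 0, 0, 0], [0.053, 0, 0.004, 0, 0, 0], [0.068, 0.001, 0.005, 0, 0, 0], [0.083, 0.001, 0.007, 0, 0, 0], [0.098, 0.001, 0.008, 0, 0, 0], [0.113, 0.001, 0.009, 0, 0, 0], [0.126, 0.001, 0.01, 0, 0, 0], [0.137, 0.001, 0.011, 0, 0, 0], [0.143, 0.001, 0.012, 0, 0, 0], [0.146, 0.001, 0.012, 0, 0, 0], [0.146, 0.001, 0.012, 0, 0, 0]]]' | python3 drive.py
for a in 15 30 45 55; do python3 to.py .508 -.135 .108 0 $a 4.5; done
python3 - <<'E'
from bench import r, cams, get_obs
import cv2,pickle,numpy as np
S=cams.read_camera("scene");D=cams.read_camera("side");pickle.dump((S,D),open("v4.pkl","wb"))
a=cv2.resize(S["frame"][80:280,50:250],(400,400),interpolation=2);b=cv2.resize(D["frame"][20:220,200:400],(400,400),interpolation=2)
cv2.imwrite("pics/l4.png",np.hstack([a,b])[:,:,::-1])
E
```

```text
time_s: 11.15
tool_pos: [0.5093, -0.1355, 0.0892]
ee_rot: [[0.997, 0.0, 0.079], [0.0, -1.0, 0.001], [0.079, -0.0, -0.997]]
ft_force: [0.5, -0.2, -0.7]
grip_width: 0.0133
grasp_force: 30.0
[0.0003, -0.0053, -0.0008] [0.2605, -0.0004, 0.0211] q [-0.51, 0.22, 1.9, 0.05, 0.95, 1.03] t 11.15
[0.0004, -0.0098, -0.0026] [0.5215, -0.0003, 0.0416] q [-0.51, 0.22, 1.9, 0.05, 0.95, 1.03] t 11.15
[0.0007, -0.0136, -0.0056] [0.7824, -0.0003, 0.0622] q [-0.51, 0.22, 1.9, 0.05, 0.95, 1.03] t 11.15
[0.0009, -0.0157, -0.0081] [0.9564, -0.0002, 0.076] q [-0.51, 0.22, 1.9, 0.05, 0.95, 1.03] t 11.15
```

View pics/l4.png

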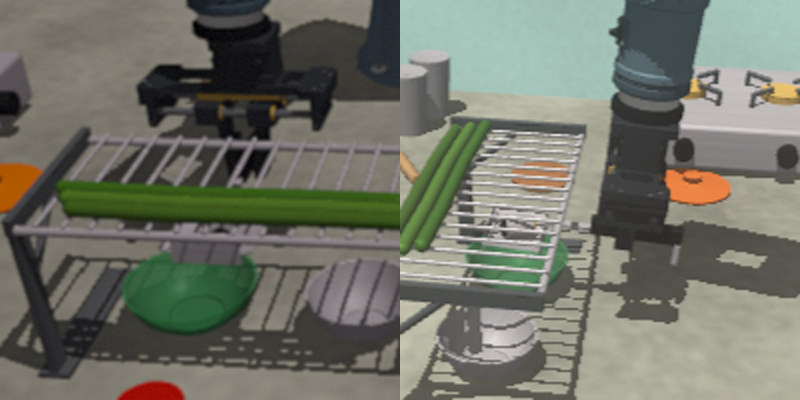

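The trough sits under the grille over the glass bowl, its middle slightly left of the bowl's centre (scene crop (205,245) against (190,275)). The body is clear of the front wire. I'll start the roll.

Scaled: 0.26 rad / 6.2832 = 0.0414.

```bash
echo '[[[0, -0.001, 0, 0.008, 0, 0.0006], [0, -0.002, 0, 0.0159, 0, 0.0013], [0, -0.003, 0, 0.0239, 0, 0.0019], [0, -0.004, -0.001, 0.0318, 0, 0.0025], [0, -0.005, -0.001, 0.0414, 0, 0.0033]]]' | python3 drive.py
python3 to.py .508 -.135 .108 0 55 4.5
```

```text
time_s: 11.88
tool_pos: [0.5091, -0.1305, 0.0905]
ee_rot: [[0.997, 0.0, 0.08], [-0.02, -0.966, 0.259], [0.077, -0.26, -0.963]]
ft_force: [0.4, -0.4, -1.5]
grip_width: 0.0137
grasp_force: 30.0
[0.0006, -0.0122, -0.0037] [0.6952, -0.0009, 0.0553] q [-0.64, 0.28, 1.84, 0.29, 1.13, 0.81] t 11.875
```

Scaled: 0.08 rad / 6.2832 = 0.0127.

```bash
echo '[[[0, -0.002, 0, 0.0127, 0, 0.001], [0, -0.003, 0, 0.0255, 0, 0.0021], [0, -0.005, -0.001, 0.0382, 0, 0.003], [0, -0.006, -0.001, 0.0509, 0, 0.0041], [0, -0.008, -0.001, 0.0637, 0, 0.0051], [0, -0.009, -0.002, 0.0764, 0, 0.006], [0, -0.01, -0.003, 0.0891, 0, 0.0072], [0, -0.011, -0.003, 0.1003, 0, 0.008], [0.0006, -0.0122, -0.0037, 0.1106, 0, 0.0088], [0.0006, -0.0122, -0.0037, 0.1106, 0, 0.0088], [0.0006, -0.0122, -0.0037, 0.1106, 0, 0.0088], [0.0006, -0.0122, -0.0037, 0.1106, 0, 0.0088], [0.0006, -0.0122, -0.0037, 0.1106, 0, 0.0088], [0.0006, -0.0122, -0.0037, 0.1106, 0, 0.0088]]]' | python3 drive.py
python3 to.py .508 -.135 .108 0 0 4.5
python3 - <<'E'
from bench import r, cams, get_obs
import cv2,pickle,numpy as np
S=cams.read_camera("scene");D=cams.read_camera("side");pickle.dump((S,D),open("v5.pkl","wb"))
a=cv2.resize(S["frame"][140:270,60:190],(400,400),interpolation=2);b=cv2.resize(D["frame"][60:190,200:330],(400,400),interpolation=2)
cv2.imwrite("pics/l5.png",np.hstack([a,b])[:,:,::-1])
E
```

```text
time_s: 13.62
tool_pos: [0.5097, -0.1196, 0.0972]
ee_rot: [[0.997, 0.001, 0.079], [-0.064, -0.575, 0.815], [0.046, -0.818, -0.573]]
ft_force: [-0.6, -0.4, -1.6]
grip_width: 0.0136
grasp_force: 30.0
[0.0004, 0.0153, -0.0081] [-0.9549, -0.0008, -0.0748] q [-0.85, 0.63, 1.63, 0.64, 1.64, 0.54] t 13.625
```

View pics/l5.png

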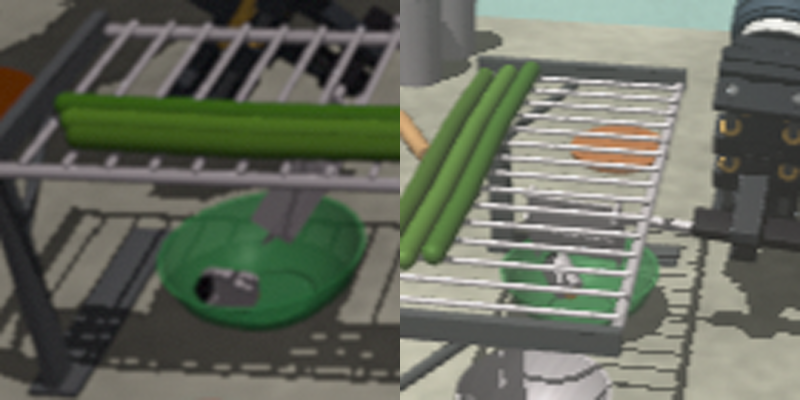

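The whistle lies in the glass bowl at scene crop (230,288), and the scoop is empty. I'll roll level and back out.

Scaled: -0.955 rad / 6.2832 = -0.152.

```bash
echo '[[[0, 0.001, 0, -0.0095, 0, -0.0008], [0, 0.003, -0.001, -0.0255, 0, -0.0021], [0, 0.005, -0.001, -0.043, 0, -0.0033], [0, 0.007, -0.002, -0.0605, 0, -0.0048], [0, 0.009, -0.003, -0.078, 0, -0.0062], [0, 0.011, -0.004, -0.0955, 0, -0.0075], [0, 0.012, -0.005, -0.113, 0, -0.0089], [0, 0.014, -0.006, -0.1305, 0, -0.0103], [0, 0.015, -0.007, -0.1448, 0, -0.0113], [0.0004, 0.0153, -0.0081, -0.152, 0, -0.0119], [0.0004, 0.0153, -0.0081, -0.152, 0, -0.0119], [0.0004, 0.0153, -0.0081, -0.152, 0, -0.0119]]]' | python3 drive.py
echo '[[[-0.005, 0, 0, 0, 0, 0], [-0.02, 0, -0.002, 0, 0, 0], [-0.04, 0, -0.003, 0, 0, 0], [-0.06, 0, -0.005, 0, 0, 0], [-0.08, 0, -0.006, 0, 0, 0], [-0.1, 0, -0.008, 0, 0, 0], [-0.12, 0, -0.01, 0, 0, 0], [-0.138, 0, -0.011, 0, 0, 0], [-0.148, 0, -0.012, 0, 0, 0], [-0.148, 0, -0.012, 0, 0, 0]]]' | python3 drive.py
python3 to.py .36 .2 .108 0 0 4.5;python3 to.py .44 .24 .08 41 0 4.5
```

```text
time_s: 15.22
tool_pos: [0.5093, -0.1351, 0.0891]
ee_rot: [[0.997, -0.001, 0.079], [-0.001, -1.0, 0.002], [0.079, -0.002, -0.997]]
ft_force: [0.5, -0.6, -1.5]
grip_width: 0.0137
grasp_force: 30.0
time_s: 16.48
tool_pos: [0.3603, -0.1351, 0.0895]
ee_rot: [[0.997, -0.002, 0.079], [-0.002, -1.0, 0.0], [0.079, -0.0, -0.997]]
ft_force: [-0.7, -1.0, -0.2]
grip_width: 0.0133
grasp_force: 30.0
[0.0006, -0.3351, 0.0003] [-0.0003, -0.0007, -0.0017] q [-0.71, -0.1, 2.24, 0.06, 0.94, 0.82] t 16.475
[0.0777, -0.3762, 0.0345] [0.0561, -0.0008, -0.7151] q [-0.71, -0.1, 2.24, 0.06, 0.94, 0.82] t 16.475
```

```bash
echo '[[[0, -0.008, 0, 0, 0, 0], [0, -0.028, 0, 0, 0, 0], [0, -0.055, 0, 0, 0, 0], [0, -0.085, 0, 0, 0, 0], [0, -0.115, 0, 0, 0, 0], [0, -0.145, 0, 0, 0, 0], [0, -0.175, 0, 0, 0, 0], [0, -0.205, 0, 0, 0, 0], [0, -0.235, 0, 0, 0, 0], [0, -0.265, 0, 0, 0, 0], [0, -0.295, 0, 0, 0, 0], [0, -0.325, 0, 0, 0, 0], [0, -0.35, 0, 0, 0, 0], [0, -0.37, 0, 0, 0, 0], [0, -0.38, 0, 0, 0, 0], [0, -0.385, 0, 0, 0, 0], [0, -0.385, 0, 0, 0, 0]]]' | python3 drive.py
python3 to.py .36 .25 .045 0 0 3
python3 - <<'E'
from bench import r, cams, get_obs
import cv2,pickle,numpy as np
S=cams.read_camera("scene");D=cams.read_camera("side");pickle.dump((S,D),open("v6.pkl","wb"))
a=cv2.resize(S["frame"][50:250,260:460],(400,400),interpolation=2);b=cv2.resize(D["frame"][120:360,240:480],(400,400),interpolation=2)
cv2.imwrite("pics/l6.png",np.hstack([a,b])[:,:,::-1])
E
```

```text
time_s: 18.6
tool_pos: [0.3609, 0.25, 0.0895]
ee_rot: [[0.997, -0.0, 0.079], [-0.0, -1.0, 0.0], [0.079, -0.0, -0.997]]
ft_force: [0.6, 0.2, -1.2]
grip_width: 0.0136
grasp_force: 30.0
[-0.0049, -0.0, 0.063] [-0.0003, -0.0264, -0.0002] q [0.35, 0.04, 2.11, -0.03, 0.92, 1.94] t 18.6
```

View pics/l6.png

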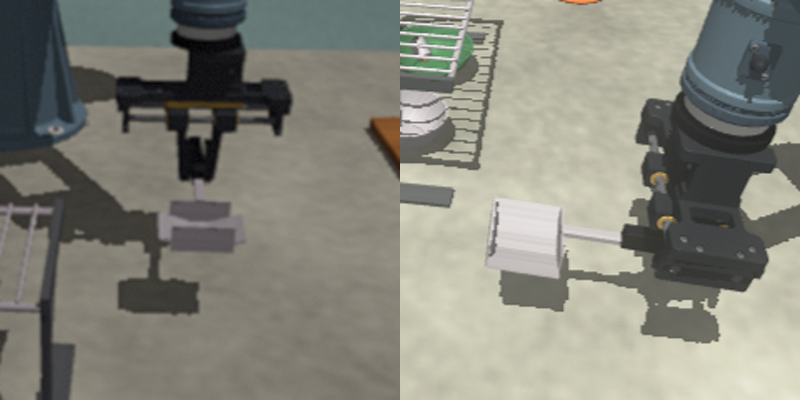

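The scoop is empty and roughly level, away from the shelf. I'll lower it until contact.

```bash
echo '[[[-0.001, 0, 0.01, 0, 0, 0], [-0.002, 0, 0.025, 0, 0, 0], [-0.003, 0, 0.04, 0, 0, 0], [-0.004, 0, 0.053, 0, 0, 0], [-0.005, 0, 0.062, 0, 0, 0], [-0.0055, 0, 0.067, 0, 0, 0], [-0.0055, 0, 0.069, 0, 0, 0], [-0.0055, 0, 0.069, 0, 0, 0]]]' | python3 drive.py
echo '[[[0, 0, 0.001, 0, 0, 0], [0, 0, 0.002, 0, 0, 0], [0, 0, 0.003, 0, 0, 0], [0, 0, 0.003, 0, 0, 0]]]' | python3 drive.py
```

```text
time_s: 19.7
tool_pos: [0.3612, 0.2501, 0.0205]
ee_rot: [[0.997, -0.0, 0.079], [-0.0, -1.0, 0.001], [0.079, -0.001, -0.997]]
ft_force: [-0.1, -0.2, -0.6]
grip_width: 0.0134
grasp_force: 30.0
time_s: 20.2
tool_pos: [0.3615, 0.2501, 0.0176]
ee_rot: [[0.997, -0.0, 0.079], [-0.001, -1.0, 0.001], [0.079, -0.001, -0.997]]
ft_force: [0.5, -0.0, 0.7]
grip_width: 0.0137
grasp_force: 30.0
```

```bash
echo '[[[0, 0, 0.001, 0, 0, 0], [0, 0, 0.002, 0, 0, 0], [0, 0, 0.002, 0, 0, 0], [0, 0, 0.002, 0, 0, 0]]]' | python3 drive.py
echo '[[[0, 0, 0.0005, 0, 0, 0], [0, 0, 0.001, 0, 0, 0], [0, 0, 0.001, 0, 0, 0], [0, 0, 0.001, 0, 0, 0]]]' | python3 drive.py
```

```text
time_s: 20.7
tool_pos: [0.3617, 0.2501, 0.0156]
ee_rot: [[0.997, -0.001, 0.08], [-0.001, -1.0, 0.001], [0.08, -0.001, -0.997]]
ft_force: [2.1, 1.0, 1.9]
grip_width: 0.0134
grasp_force: 30.0
time_s: 21.2
tool_pos: [0.3614, 0.25, 0.0144]
ee_rot: [[0.997, -0.0, 0.079], [-0.001, -1.0, 0.0], [0.079, -0.0, -0.997]]
ft_force: [1.3, 1.0, 2.7]
grip_width: 0.0135
grasp_force: 30.0
```

Contact, with the grip height at 0.033 as when grasped. I'll open partly, then rise along the fingers.

```bash
echo '[[[0, 0, 0, 0, 0, 0], [0, 0, 0, 0, 0, 0], [0, 0, 0, 0, 0, 0], [0, 0, 0, 0, 0, 0], [0, 0, 0, 0, 0, 0], [0, 0, 0, 0, 0, 0], [0, 0, 0, 0, 0, 0], [0, 0, 0, 0, 0, 0]]]' | python3 drive.py 0.07
echo '[[[0, 0, -0.01, 0, 0, 0], [0, 0, -0.03, 0, 0, 0], [0, 0, -0.06, 0, 0, 0], [0, 0, -0.1, 0, 0, 0], [0, 0, -0.14, 0, 0, 0], [0, 0, -0.17, 0, 0, 0], [0, 0, -0.18, 0, 0, 0], [0, 0, -0.18, 0, 0, 0], [0, 0, -0.18, 0, 0, 0]]]' | python3 drive.py
python3 - <<'E'
from bench import r, cams, get_obs
import cv2,numpy as np
S=cams.read_camera("scene")["frame"];D=cams.read_camera("side")["frame"]
a=cv2.resize(S[110:310,50:450],(800,400),interpolation=2)
b=cv2.resize(D[220:320,240:480],(480,200),interpolation=2);e=cv2.resize(D[110:190,200:328],(320,200),interpolation=2)
cv2.imwrite("pics/l7.png",np.vstack([a,np.hstack([b,e])])[:,:,::-1])
E
```

```text
time_s: 22.2
tool_pos: [0.3615, 0.25, 0.0144]
ee_rot: [[0.997, -0.001, 0.079], [-0.001, -1.0, 0.0], [0.079, -0.001, -0.997]]
ft_force: [-0.8, -0.2, -0.1]
grip_width: 0.07
grasp_force: 0.0
time_s: 23.32
tool_pos: [0.3465, 0.2496, 0.1925]
ee_rot: [[0.997, -0.001, 0.077], [-0.001, -1.0, -0.0], [0.077, 0.0, -0.997]]
ft_force: [-0.1, -0.0, -0.5]
grip_width: 0.0698
grasp_force: 0.0
```

View pics/l7.png

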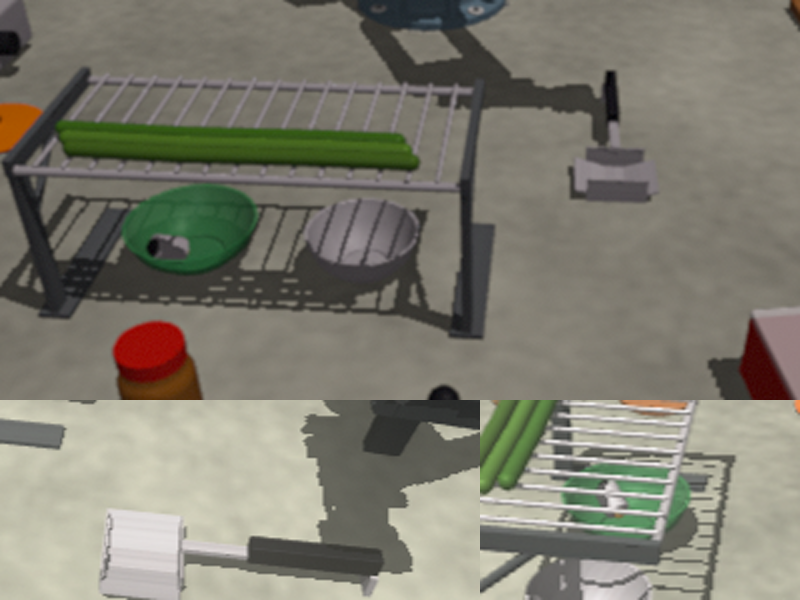

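The whistle is in the glass bowl at crop (168,246), and the scoop stands upright and free at (613,150), well clear of the shelf. The gripper is away, so I'm handing in.

```bash
python3 -c "
from bench import r, cams, get_obs
print(r.finish_job())"
```

```text
the job is handed in; nothing more can be done
None
```

The job is handed in at about 23 s of the 67 s allowed: the whistle is in the green glass bowl, which still stands in place, and the empty scoop stands upright on the open worktop, released and clear of the shelf.

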